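# Rack the stray vials and show the blue-capped one to the inspection camera

### The arm

A 7-joint arm with a two-finger parallel gripper is mounted at the origin on a cart in front of the work surface, level with it; the furniture and walls round the work are solid. World frame = base frame: x ahead of the robot, y to its left, z up, the work surface at z = 0. Lengths are in m, angles in degrees, forces in N, time in s.
With the tool pointing down it reaches from about 0.4 to 0.9 m from the base axis. Payload 5.5 kg.
Tool frame: the origin (TCP) lies midway between the tips of the shut fingers; the grasp point (between the pads) lies 19 mm behind it (bot.grip_depth is the distance from the TCP to the grasp point, in m); z points along the fingers, y is the line along which they close (so a half turn about z gives the same grasp; the last joint's range is limited). The gripper opens to 92 mm and grips with 3 to 60 N. Pads are 19 mm wide; open, the fingers measure 130 mm over their backs; the gripper's body (75 mm by 190 mm) begins 47 mm behind the grasp point.
Start: joints at [89.737, 28.699, -24.465, 88.831, 12.651, 65.22, -12.049], TCP at [0.172, -0.627, 0.188] pointing down, gripper open.
Joint ranges: [-164.97, 164.97], [-17.58, 116.51], [-87.97, 89.64], [11.32, 138.91], [-80.73, 260.73], [10.89, 115.49], [-147.41, 147.41]. Speed limits (degrees/s): [147.25, 147.25, 180, 180, 180, 180, 180].

### API

Orientations are given as a 3x3 rotation matrix whose columns are the frame's x, y, z axes.
In Python, from workcell import bot, imaging, ticket gives the robot as it stands (bot), with the cameras (imaging) and the job (ticket).
- The arm moves only by the shell command python3 shift.py 'ROWS' [OPENING]. ROWS is one flat JSON list of numbers that holds 1 to 8 rows one after another, with no inner brackets; each row has 6 numbers: dx, dy, dz in m, then a rotation vector rx, ry, rz in degrees; each row shifts and turns the commanded pose from where the row before left it, along the tool's axes as they then stand; what a row does not reach is not made up. A row lasts 1/10 s, in which the tool goes at most 0.05 m and 8.59 degrees, less where a joint would pass 70% of its speed; a pose out of reach is approached as far as the arm can. OPENING is the finger opening in m, set as the command begins (- or left out keeps the last). The fingers move at their own pace and stop on an object; the grip force is fixed at half the most. Time passes only in rows, so rows that do not move let the fingers close. It prints the time, the measured TCP pose, the force, the opening and the grip force at its end. Input that does not fit is refused with a message, and nothing moves.
- bot.get_state(): the state, without advancing time (a new reading comes with each control period).
- imaging.read_camera(name): name is "side" or "top" or "wrist"; returns a dict with "image" (480x640x3 uint8, blue, green, red), "fovy" (degrees; the focal length in pixels is half the picture's height over the tangent of half this angle, whatever the lens; pixels are square), "cx", "cy" (the principal point, pixels), "distortion" ([k1, k2, p1, p2, k3] as OpenCV has them; the pictures are not rectified), "pose" (4x4, takes a point from camera to world coordinates); the wrist camera has in their place "tool_from_camera" (4x4, takes a point from camera to tool coordinates, whose origin is the TCP and whose axes are the flange's). Camera axes: x right, y down, z forward; pixel columns grow to the right and rows downward; lengths in m; the calibration is good to about 2 mm. A picture is of the moment at which its call begins: read the wrist's pose just before it. There is no depth.
- ticket.close_job(): hands the job in; it is judged then, once.
The state is a dict: "t": time; "joint_positions": joint angles; "joint_vel": joint speeds; "joint_torque": joint torques, N m; "tcp_pos": TCP position; "orientation": TCP orientation; "wrist_force": force on the tool from outside, world axes, zero at the start; "moment": the same for the moment, N m; "width": finger opening in m; "gripper_force": force on a finger pad.
Only numpy, scipy, OpenCV 4.12 (cv2) and the standard library are available. Lean on these libraries where they do the work, as an engineer would, in place of code of your own. Each camera call takes 0.05 s, during which the arm holds its last target. There are 200 camera calls.

### The job

Put the two white-capped vials that stand loose on the bench into the blue divided crate, upright and one vial per cell, in cells that are empty. Then take the blue-capped vial out of the crate and hold it up to the inspection camera: its middle on the lens axis 150 mm in front of the lens (that is above the white disc on the camera's foot plate), cap upwards, and the vial square to the camera's line of sight, which slopes 30 degrees down, so the cap leans away from the camera. Finish while still holding it there, steady and clear of everything, and leave the other vials in the crate and the other things on the bench where they are.

Things in the scene. Friction and masses are not known exactly. Their poses are not given: they have to be found in the camera images.
- vial_blue: the tall glass vial with the blue screw cap, 27 mm in diameter (cap 23 mm), 64 mm tall (cap: the top 13 mm), about 22 g; starts upright in one cell of the crate. Origin at the centre of its underside, z up through the cap.
- vial_blue_mid (a point): the middle of the blue-capped vial, on its axis 32 mm above its underside
- vial_stray_a: glass vial with a white screw cap, 22 mm in diameter (cap 19 mm), 52 mm tall, about 22 g; origin at the centre of its underside, z up through the cap. Stands loose on the bench, to be put into the crate.
- vial_stray_b: glass vial with a white screw cap, 22 mm in diameter (cap 19 mm), 52 mm tall, about 22 g; origin at the centre of its underside, z up through the cap. Stands loose on the bench, to be put into the crate.
- vial_in_a: glass vial with a black screw cap, 22 mm in diameter (cap 19 mm), 52 mm tall, about 22 g; origin at the centre of its underside, z up through the cap. Starts in a cell of the crate and stays there.
- vial_in_b: glass vial with a black screw cap, 22 mm in diameter (cap 19 mm), 52 mm tall, about 22 g; origin at the centre of its underside, z up through the cap. Starts in a cell of the crate and stays there.
- crate: blue moulded divided crate, fixed to the bench, 122 (x) x 182 (y) x 29 mm high, with 6 square cells open on top, 2 along x by 3 along y, 60 mm apart, each 36 x 36 mm inside and 25 mm deep (floor 4 mm above the bench), so a cell takes one vial only. Origin at the centre of its underside. Vials stand 27 mm or more above its top.
- cell0 (a point): centre of the floor of the crate's cell 0 (crate frame x = -30, y = -60, z = 4 mm)
- cell1 (a point): centre of the floor of the crate's cell 1 (crate frame x = -30, y = 0, z = 4 mm)
- cell2 (a point): centre of the floor of the crate's cell 2 (crate frame x = -30, y = 60, z = 4 mm)
- cell3 (a point): centre of the floor of the crate's cell 3 (crate frame x = 30, y = -60, z = 4 mm)
- cell4 (a point): centre of the floor of the crate's cell 4 (crate frame x = 30, y = 0, z = 4 mm)
- cell5 (a point): centre of the floor of the crate's cell 5 (crate frame x = 30, y = 60, z = 4 mm)
- stand: fixed stand of the inspection camera: a grey foot plate 330 x 100 x 8 mm that points towards the robot, and a steel column 20 mm thick, 353 mm high, near its far end. Origin on the underside of the plate, straight below the focus point, where a white disc 44 mm wide lies on the plate; the plate reaches from x = -40 to +290 mm, the column stands at x = +250 mm.
- camera_head: the camera: black lens barrel 42 mm thick, 40 mm long, before a white housing 66 x 52 x 50 mm. Origin at the centre of the lens front, 275 mm above the bench. It looks along its own -x, which slopes 30 degrees down, roughly towards the robot; its z is the up of its picture (30 degrees off vertical, leaning to the robot), the direction for the vial's axis; y is across.
- focus (a point): the point on the lens axis 150 mm in front of the lens front, 200 mm above the bench, where the middle of the blue-capped vial is to be held
- green_mug: bystander: green mug with a handle, 86 mm wide, 122 mm over the handle, 94 mm tall; origin under it
- caliper: bystander: digital caliper lying flat, 60 x 205 x 13 mm; origin under it
- screwdriver: bystander: small screwdriver with a yellow handle, 21 x 134 x 20 mm, lying along its y; origin under it
- marker_red: bystander: red and white marker, 16 x 128 x 15 mm, lying along its y; origin under it
- stopcock: bystander: small clear stopcock with a blue handle, 34 x 40 x 16 mm; origin under it
- petri_dish: bystander: small clear dish with lid, 55 mm wide, 14 mm high; origin under it

How it is judged (in metres and radians):
On the way:
1. both stray vials stand upright and let go in the crate, each in a cell of its own, with the blue-capped vial still in its cell (x of vial_stray_a in the frame of crate between -0.057 and 0.057 m and y of vial_stray_a in the frame of crate between -0.087 and 0.087 m and z of vial_stray_a in the frame of crate between -0.002 and 0.009 m and angle between each of vial_stray_a, vial_stray_b, vial_in_a, vial_in_b, vial_blue's own z axis and vertical below 0.12 rad and linear speed of each of vial_stray_a, vial_stray_b, vial_in_a, vial_in_b, vial_blue below 0.03 m/s and x of vial_stray_b in the frame of crate between -0.057 and 0.057 m and y of vial_stray_b in the frame of crate between -0.087 and 0.087 m and z of vial_stray_b in the frame of crate between -0.002 and 0.009 m and x of vial_in_a in the frame of crate between -0.057 and 0.057 m and y of vial_in_a in the frame of crate between -0.087 and 0.087 m and z of vial_in_a in the frame of crate between -0.002 and 0.009 m and x of vial_in_b in the frame of crate between -0.057 and 0.057 m and y of vial_in_b in the frame of crate between -0.087 and 0.087 m and z of vial_in_b in the frame of crate between -0.002 and 0.009 m and x of vial_blue in the frame of crate between -0.057 and 0.057 m and y of vial_blue in the frame of crate between -0.087 and 0.087 m and z of vial_blue in the frame of crate between -0.002 and 0.009 m and contact force between the fingers and vial_stray_a below 0.05 N and contact force between the fingers and vial_stray_b below 0.05 N), for 0.2 s.
At the end, for the whole second after the job is handed in: The four small vials stand upright (7 degrees) on the floors of the crate's cells, let go. The fingers hold the blue-capped vial, steady and touching neither crate nor stand: middle within 20 mm of the focus, cap up, axis within 8.5 degrees of the camera's up (x of vial_stray_a in the frame of crate between -0.057 and 0.057 m and y of vial_stray_a in the frame of crate between -0.087 and 0.087 m and z of vial_stray_a in the frame of crate between -0.002 and 0.009 m and angle between each of vial_stray_a, vial_stray_b, vial_in_a, vial_in_b's own z axis and vertical below 0.12 rad and linear speed of each of vial_stray_a, vial_stray_b, vial_in_a, vial_in_b, vial_blue below 0.03 m/s and x of vial_stray_b in the frame of crate between -0.057 and 0.057 m and y of vial_stray_b in the frame of crate between -0.087 and 0.087 m and z of vial_stray_b in the frame of crate between -0.002 and 0.009 m and x of vial_in_a in the frame of crate between -0.057 and 0.057 m and y of vial_in_a in the frame of crate between -0.087 and 0.087 m and z of vial_in_a in the frame of crate between -0.002 and 0.009 m and x of vial_in_b in the frame of crate between -0.057 and 0.057 m and y of vial_in_b in the frame of crate between -0.087 and 0.087 m and z of vial_in_b in the frame of crate between -0.002 and 0.009 m and contact force between the fingers and vial_stray_a below 0.05 N and contact force between the fingers and vial_stray_b below 0.05 N and distance between vial_blue_mid and focus below 0.02 m and angle between the z axis of vial_blue and the z axis of camera_head, either way round below 0.15 rad and angle between vial_blue's own z axis and vertical below 1.2 rad and contact force between the fingers and vial_blue above 1 N and contact force between vial_blue and crate below 0.05 N and contact force between vial_blue and stand below 0.05 N and angular speed of vial_blue below 0.3 rad/s); the arm keeps its last pose, push and grip.
It fails at once if a vial that was in the crate from the start is tipped or taken out (angle between any of vial_in_a, vial_in_b's own z axis and vertical above 0.5 rad or distance of any of vial_in_a, vial_in_b from where it was at the start of the episode above 0.045 m).
It fails at once if a bystander is moved by more than 30 mm (distance of any of green_mug, caliper, screwdriver, marker_red, stopcock, petri_dish from where it was at the start of the episode above 0.03 m).
It also fails if it takes over 64 s, if anything falls off the work surface, if the arm or the gripper's body presses on something with over 40 N, if the wrist force passes 120 N, or if a joint passes its speed limit or range.

## Working session

There is one attempt and no reset: what is moved stays moved. The work goes in short steps, Python scripts to look and compute and a shell command to move; the robot and the scene stay as the last step left them, time stands still between calls to the robot, and variables do not carry over. Pictures are saved under pics/ and viewed, at most 10 in all, crops included, and the job is handed in when it is done.

```bash
ls; mkdir -p pics; cat > h.py <<'E'
import numpy as np, cv2
from workcell import bot, imaging, ticket
def cam(n):
    s=bot.get_state(); c=imaging.read_camera(n)
    im=np.array(c["image"]); f=240/np.tan(np.radians(c["fovy"])/2)
    K=np.array([[f,0,c["cx"]],[0,f,c["cy"]],[0,0,1]])
    if "pose" in c: T=np.array(c["pose"])
    else:
        W=np.eye(4);W[:3,:3]=np.array(s["orientation"]);W[:3,3]=s["tcp_pos"];T=W@np.array(c["tool_from_camera"])
    return dict(im=im,K=K,D=np.array(c["distortion"],float),T=T)
def ray(c,uv):
    p=cv2.undistortPoints(np.array([[uv]],float),c["K"],c["D"])[0,0]
    return c["T"][:3,3],c["T"][:3,:3]@np.array([p[0],p[1],1])
def onz(c,uv,z):
    o,d=ray(c,uv); return o+d*(z-o[2])/d[2]
def proj(c,P):
    Ti=np.linalg.inv(c["T"]); q=(Ti[:3,:3]@np.atleast_2d(P).T).T+Ti[:3,3]
    return cv2.projectPoints(q,np.zeros(3),np.zeros(3),c["K"],c["D"])[0][:,0]
E
python3 - <<'E'
from h import *
import pickle
C={n:cam(n) for n in("top","side","wrist")}
pickle.dump(C,open("c0.pkl","wb"))
for n in C: cv2.imwrite(f"pics/{n}0.png",C[n]["im"]); print(n,C[n]["T"].round(3).tolist())
s=bot.get_state(); print(np.round(s["orientation"],3),s["tcp_pos"],s["width"],s["t"])
E
```

```text
pics
shift.py
workcell.py
top [[0.006, -0.995, 0.102, 0.427], [-1.0, -0.005, 0.018, 0.108], [-0.018, -0.102, -0.995, 1.67], [0.0, 0.0, 0.0, 1.0]]
side [[-0.826, -0.233, 0.513, 0.052], [-0.563, 0.323, -0.761, 0.883], [0.012, -0.917, -0.398, 0.585], [0.0, 0.0, 0.0, 1.0]]
wrist [[0.264, -0.931, -0.252, 0.24], [-0.964, -0.256, -0.067, -0.608], [-0.002, 0.261, -0.965, 0.384], [0.0, 0.0, 0.0, 1.0]]
[[ 0.964  0.265 -0.   ]
 [ 0.265 -0.964  0.001]
 [ 0.    -0.002 -1.   ]] [ 0.1717886  -0.62626835  0.1867928 ] 0.09165321799359294 0.15
```

View pics/top0.png

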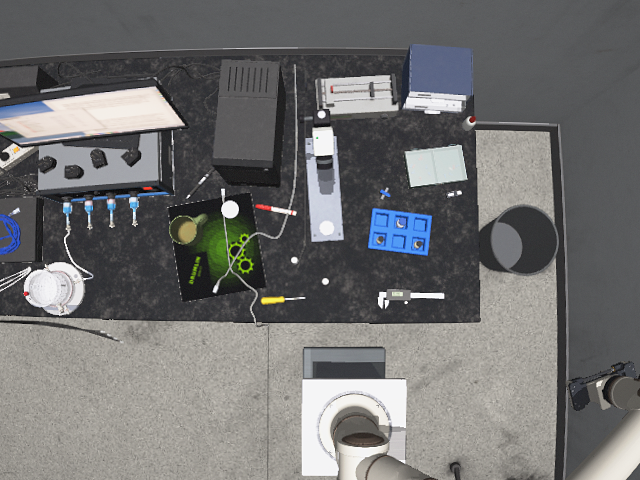

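View pics/side0.png

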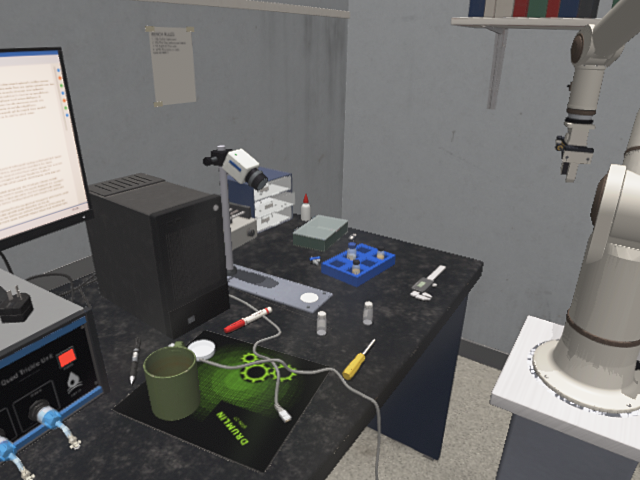

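The top view shows the strays at (294,260) and (325,281), and the crate at about (401,231) with vials near (400,223), (381,240) and (419,244). The stand's disc is at (327,229) and its column near (321,120). The side view shows the strays at (322,323) and (368,313), the disc at (310,298) and the crate at about (358,263). Next I'll measure these.

```bash
python3 - <<'E'
from h import *
import pickle
C=pickle.load(open("c0.pkl","rb"));t=C["top"];s=C["side"]
def cents(c,box,thr,lohi=None):
    x0,y0,x1,y1=box;r=c["im"][y0:y1,x0:x1].astype(int)
    m=((r.min(2)>thr)).astype(np.uint8)
    n,l,st,ce=cv2.connectedComponentsWithStats(m)
    return [(st[i,4],(ce[i]+[x0,y0]).round(2),st[i,:4]+[x0,y0,0,0]) for i in range(1,n) if st[i,4]>5]
for nm,b in (("A",(284,250,304,270)),("B",(315,271,335,291)),("disc",(315,218,340,240))):
    for k in cents(t,b,200): print("top",nm,k[0],k[1],k[2],onz(t,k[1],.052 if nm!="disc" else .008).round(4))
for nm,b in (("A",(312,305,332,340)),("B",(358,295,378,330)),("disc",(295,288,325,306))):
    for k in cents(s,b,190): print("side",nm,k[0],k[1],k[2],onz(s,k[1],.046 if nm!="disc" else .008).round(4))
h=cv2.cvtColor(t["im"],cv2.COLOR_BGR2HSV)
m=cv2.inRange(h,(105,120,80),(125,255,255)); m[:200]=0;m[265:]=0;m[:,:362]=0;m[:,440:]=0
c=max(cv2.findContours(cv2.morphologyEx(m,cv2.MORPH_CLOSE,np.ones((9,9))),0,1)[0],key=cv2.contourArea)
h_=cv2.convexHull(c)[:,0].astype(float)
W=np.array([onz(t,p,.029)[:2] for p in h_],np.float32)
print("crate",cv2.minAreaRect(W))
big=np.hstack([cv2.resize(t["im"][195:295,280:440],None,fx=5,fy=5,interpolation=2)])
cv2.imwrite("pics/tz.png",big)
# plate: foot
cv2.imwrite("pics/sz.png",cv2.resize(s["im"][220:345,300:420],None,fx=4.8,fy=4.8,interpolation=2))
E
```

```text
top A 28 [293.79 259.5 ] [291 257   6   6] [0.5108 0.1859 0.052 ]
top B 28 [325.   280.89] [322 278   7   6] [0.4477 0.0926 0.052 ]
top disc 292 [327.47 225.39] [315 218  25  18] [0.6187 0.0852 0.008 ]
top disc 21 [335.38 236.14] [333 233   7   6] [0.5856 0.0608 0.008 ]
top disc 8 [322.5 239. ] [319 239   8   1] [0.5765 0.1004 0.008 ]
side A 28 [321.32 313.11] [318 311   8   5] [0.5159 0.1764 0.046 ]
side B 20 [367.95 303.2 ] [365 302   7   4] [0.4531 0.0819 0.046 ]
side disc 144 [308.72 297.28] [300 293  18  10] [0.6135 0.0851 0.008 ]
crate ((0.5990890860557556, -0.13423088192939758), (0.18592967092990875, 0.12666970491409302), 82.90219116210938)
```

View pics/tz.png

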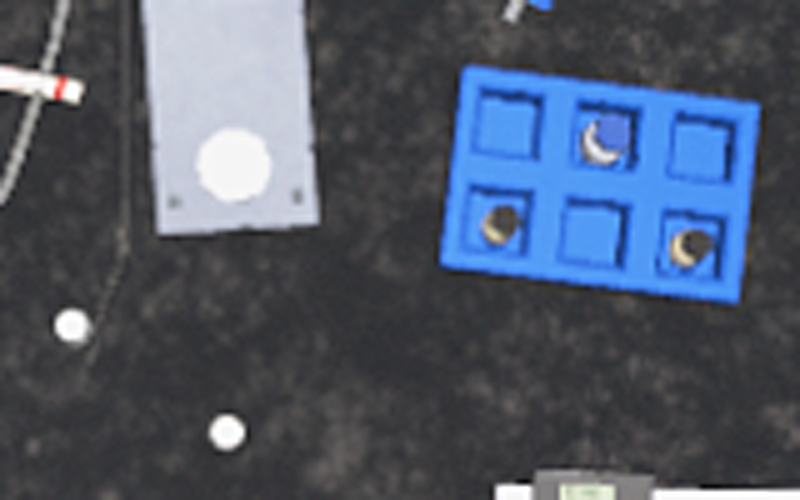

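The zoom shows the blue cap in cell 4 (top middle) and the black caps in cells 2 and 0 (bottom left and right). Cells 1, 3 and 5 are empty. Next I need the stand's pose and yaw.

```bash
python3 - <<'E'
from h import *
import pickle
C=pickle.load(open("c0.pkl","rb"));t=C["top"];s=C["side"]
g=t["im"].astype(int)
sub=g[200:245,300:345]; m=(sub.min(2)>225).astype(np.uint8)
n,l,st,ce=cv2.connectedComponentsWithStats(m); i=1+st[1:,4].argmax(); d=ce[i]+[300,200]
print("disc",st[i],onz(t,d,.008).round(4))
for thr in (215,225,235):
  m=(s["im"][280:312,290:330].min(2)>thr).astype(np.uint8);n,l,st,ce=cv2.connectedComponentsWithStats(m); i=1+st[1:,4].argmax()
  print("disc side",st[i],onz(s,ce[i]+[290,280],.008).round(4))
# plate edges rows 165..235
L=[];R=[]
for v in range(165,236,2):
    r=g[v,295:355].min(1); k=np.where(r>110)[0]+295
    L.append(onz(t,(k[0]-.5,v),.008)[:2]);R.append(onz(t,(k[-1]+.5,v),.008)[:2])
for e in(L,R):
    e=np.array(e);p=np.polyfit(e[:,0],e[:,1],1);r=e[:,1]-np.polyval(p,e[:,0]);k=abs(r)<.003;p=np.polyfit(e[k,0],e[k,1],1);print("edge y=",p,np.degrees(np.arctan(p[0])),k.sum(),np.polyval(p,.61))
# caps
h=cv2.cvtColor(t["im"],cv2.COLOR_BGR2HSV)
sub=h[195:262,365:440]
# crate frame from earlier
th=np.radians(-7.1);ct=np.array([.5991,-.1342])
Rm=np.array([[np.cos(th),-np.sin(th)],[np.sin(th),np.cos(th)]])
for i,(x,y) in enumerate([(-.03,-.06),(-.03,0),(-.03,.06),(.03,-.06),(.03,0),(.03,.06)]): print("cell",i,(ct+Rm@[x,y]).round(4))
hsx=onz(t,(280+612/5,195+133/5),.068);print("blue cap approx",hsx)
for px in((502,225),(691,245)): print("black",onz(t,(280+px[0]/5,195+px[1]/5),.056))
E
```

```text
disc [ 19  21  15  14 165] [0.6122 0.0886 0.008 ]
disc side [ 11  13  17   9 127] [0.6138 0.084  0.008 ]
disc side [ 11  13  17   9 124] [0.614  0.0839 0.008 ]
disc side [ 11  13  17   9 113] [0.6139 0.0843 0.008 ]
edge y= [ 0.25515866 -0.01614077] 14.314086843382357 9 0.13950600654674347
edge y= [ 0.06891966 -0.00334184] 3.942571156684922 36 0.03869914743304939
cell 0 [ 0.5619 -0.19  ]
cell 1 [ 0.5693 -0.1305]
cell 2 [ 0.5767 -0.071 ]
cell 3 [ 0.6215 -0.1974]
cell 4 [ 0.6289 -0.1379]
cell 5 [ 0.6363 -0.0784]
blue cap approx [ 0.62421421 -0.13708696  0.068     ]
black [ 0.570023   -0.07227518  0.056     ]
black [ 0.55848053 -0.18580914  0.056     ]
```

```bash
python3 shift.py '[0,0,0,0,0,8,0,0,0,0,0,7]' 0.09
```

```text
t: 0.35
tcp_pos: [0.1718, -0.6265, 0.1871]
orientation: [[1.0, 0.001, -0.0], [0.001, -1.0, 0.001], [-0.0, -0.001, -1.0]]
wrist_force: [0.3, -0.1, 0.3]
width: 0.0904
gripper_force: 0.0
```

```bash
python3 shift.py '[0.035,-0.03,0,0,0,0,0.035,-0.03,0,0,0,0,0.035,-0.03,0,0,0,0,0.035,-0.03,0,0,0,0,0.035,-0.03,0,0,0,0,0.035,-0.03,0,0,0,0,0.035,-0.03,0,0,0,0,0.035,-0.03,0,0,0,0]' 0.09
python3 shift.py '[0,-0.048,0,0,0,0,0,-0.048,0,0,0,0,0,-0.048,0,0,0,0,0,-0.048,0,0,0,0,0,-0.048,0,0,0,0,0,-0.048,0,0,0,0,0,-0.048,0,0,0,0,0,-0.048,0,0,0,0]'
```

```text
t: 1.15
tcp_pos: [0.4516, -0.3837, 0.1875]
orientation: [[1.0, 0.006, -0.0], [0.006, -1.0, -0.0], [-0.0, 0.0, -1.0]]
wrist_force: [0.4, -0.8, 0.5]
width: 0.09
gripper_force: 0.0
t: 1.95
tcp_pos: [0.4478, 0.0005, 0.1877]
orientation: [[1.0, 0.006, 0.0], [0.006, -1.0, -0.001], [0.0, 0.001, -1.0]]
wrist_force: [1.0, 0.1, 0.3]
width: 0.0899
gripper_force: 0.0
```

```bash
python3 shift.py '[0.015,-0.046,0,0,0,0,0.015,-0.046,0,0,0,0,0.015,-0.046,0,0,0,0,0.015,-0.046,0,0,0,0,0,0,0,0,0,0]'
python3 - <<'E'
from h import *
c=cam("wrist"); cv2.imwrite("pics/w1.png",c["im"])
print(proj(c,[[.511,.186,.052],[.4477,.0926,.052],[.511,.186,0]]))
E
```

```text
t: 2.45
tcp_pos: [0.5069, 0.1922, 0.1881]
orientation: [[1.0, 0.016, 0.001], [0.016, -1.0, 0.006], [0.001, -0.006, -1.0]]
wrist_force: [0.4, 0.9, 0.5]
width: 0.0901
gripper_force: 0.0
[[325.60016131 220.16118816]
 [416.11862633 282.97402647]
 [324.9990074  211.01887351]]
```

View pics/w1.png

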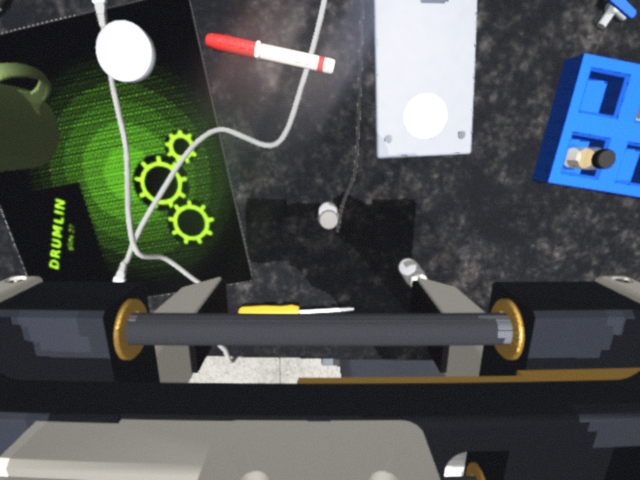

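The wrist view shows stray A's cap at about (328,221), close to the predicted (326,220). B is partly behind the right finger near (418,282), also as predicted. I'll refine A.

```bash
python3 - <<'E'
from h import *
c=cam("wrist"); r=c["im"][195:240,305:350]
for thr in (150,180,200,220):
    m=(r.min(2)>thr).astype(np.uint8);n,l,st,ce=cv2.connectedComponentsWithStats(m); i=1+st[1:,4].argmax()
    print(thr,st[i]+[305,195,0,0,0],onz(c,ce[i]+[305,195],.052).round(4))
s=bot.get_state();print(s["tcp_pos"],np.round(s["orientation"],4).tolist())
E
```

```text
150 [314 202  19  26 397] [0.5159 0.1837 0.052 ]
180 [315 202  17  25 318] [0.5157 0.1837 0.052 ]
200 [315 203  17  10  89] [0.5231 0.1846 0.052 ]
220 [316 203  15   9  56] [0.5233 0.1847 0.052 ]
[0.50639773 0.18491555 0.18712768] [[1.0, 0.0098, -0.0013], [0.0098, -1.0, 0.0005], [-0.0013, -0.0006, -1.0]]
```

```bash
python3 shift.py '[0.0045,0,0.035,0,0,0,0,0,0.035,0,0,0,0,0,0.035,0,0,0,0,0,0.034,0,0,0,0,0,0.019,0,0,0,0,0,0,0,0,0,0,0,0,0,0,0]'
python3 - <<'E'
from h import *
c=cam("wrist"); cv2.imwrite("pics/w2.png",c["im"]); print(bot.get_state()["tcp_pos"])
E
```

```text
t: 3.25
tcp_pos: [0.5118, 0.1817, 0.0299]
orientation: [[1.0, 0.004, -0.0], [0.004, -1.0, -0.001], [-0.0, 0.001, -1.0]]
wrist_force: [0.4, 0.4, 0.2]
width: 0.0902
gripper_force: 0.0
[0.51257033 0.18243857 0.03072199]
```

View pics/w2.png

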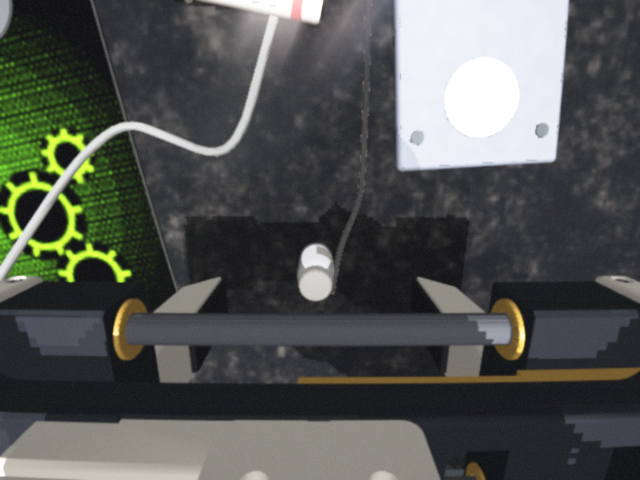

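The cap top is at (316,283), between the open fingers. I'll check its x offset from the TCP.

```bash
python3 - <<'E'
from h import *
c=cam("wrist"); s=bot.get_state(); print(onz(c,(316,283),.052)[:2],s["tcp_pos"],onz(c,(482,97),.008)[:2], onz(c,(316,250),0))
E
```

```text
[0.5135443  0.18344101] [0.51293736 0.18283982 0.03111477] [0.61376732 0.08587669] [0.5169427  0.18382926 0.        ]
```

```bash
python3 shift.py '[0,0,0.002,0,0,0,0,0,0,0,0,0,0,0,0,0,0,0,0,0,0,0,0,0,0,0,0,0,0,0,0,0,0,0,0,0,0,0,0,0,0,0]' 0
python3 shift.py '[0,0,-0.02,0,0,0,0,0,-0.03,0,0,0,0,0,-0.03,0,0,0,0,0,-0.03,0,0,0,0,0,-0.01,0,0,0,0,0,0,0,0,0]'
```

```text
t: 4.05
tcp_pos: [0.5116, 0.1833, 0.0276]
orientation: [[1.0, 0.006, -0.0], [0.006, -1.0, 0.0], [-0.0, -0.0, -1.0]]
wrist_force: [-0.3, 0.7, -0.1]
width: 0.0388
gripper_force: 0.0
t: 4.65
tcp_pos: [0.5128, 0.1836, 0.149]
orientation: [[1.0, 0.006, 0.003], [0.006, -1.0, 0.0], [0.003, -0.0, -1.0]]
wrist_force: [0.1, -0.7, -0.8]
width: 0.0005
gripper_force: 0.0
```

The fingers need about 1.2 s to close, so I lifted too early. I'll reopen them and check the vial.

```bash
python3 shift.py '[0,0,0,0,0,0,0,0,0,0,0,0,0,0,0,0,0,0,0,0,0,0,0,0,0,0,0,0,0,0,0,0,0,0,0,0,0,0,0,0,0,0,0,0,0,0,0,0]' 0.06
python3 - <<'E'
from h import *
c=cam("wrist");s=bot.get_state();print(s["tcp_pos"],s["width"]); print(proj(c,[.5135,.1834,.052]))
r=c["im"][180:290,270:370]
m=(r.min(2)>150).astype(np.uint8);n,l,st,ce=cv2.connectedComponentsWithStats(m); i=1+st[1:,4].argmax()
print(st[i]+[270,180,0,0,0],onz(c,ce[i]+[270,180],.052).round(4))
E
```

```text
t: 5.45
tcp_pos: [0.5117, 0.1832, 0.1476]
orientation: [[1.0, 0.006, 0.0], [0.006, -1.0, 0.0], [0.0, -0.0, -1.0]]
wrist_force: [-0.9, 0.2, -0.6]
width: 0.0584
gripper_force: 0.0
[0.51169703 0.18320396 0.14767504] 0.059460195020686515
[[317.99902055 231.74042391]]
[309 213  20  31 504] [0.5164 0.1833 0.052 ]
```

The vial is still standing in place, so I'll descend again and give the fingers longer to close.

```bash
python3 shift.py '[0.001,0,0.035,0,0,0,0,0,0.035,0,0,0,0,0,0.03,0,0,0,0,0,0.018,0,0,0,0,0,0,0,0,0,0,0,0,0,0,0]' 
python3 shift.py '[0,0,0,0,0,0,0,0,0,0,0,0,0,0,0,0,0,0,0,0,0,0,0,0,0,0,0,0,0,0,0,0,0,0,0,0,0,0,0,0,0,0,0,0,0,0,0,0]' 0
```

```text
t: 6.1
tcp_pos: [0.5127, 0.1836, 0.0299]
orientation: [[1.0, 0.006, -0.0], [0.006, -1.0, 0.0], [-0.0, -0.0, -1.0]]
wrist_force: [0.2, 0.2, 0.4]
width: 0.0601
gripper_force: 0.0
t: 6.9
tcp_pos: [0.5126, 0.1832, 0.0296]
orientation: [[1.0, 0.006, -0.0], [0.006, -1.0, 0.0], [-0.0, -0.0, -1.0]]
wrist_force: [0.1, 0.0, 0.4]
width: 0.0014
gripper_force: 0.0
```

```bash
python3 shift.py '[0,0,0,0,0,0,0,0,0,0,0,0]'
```

```text
t: 7.1
tcp_pos: [0.5126, 0.1832, 0.0296]
orientation: [[1.0, 0.006, -0.0], [0.006, -1.0, -0.0], [-0.0, 0.0, -1.0]]
wrist_force: [-0.2, 0.6, 1.2]
width: 0.0001
gripper_force: 0.0
```

```bash
python3 - <<'E'
from h import *
a=cam("wrist");b=cam("side")
cv2.imwrite("pics/w3.png",np.hstack([a["im"][150:390,160:480],cv2.resize(b["im"][230:350,270:430],(320,240))]))
E
```

```text
(no output)
```

View pics/w3.png

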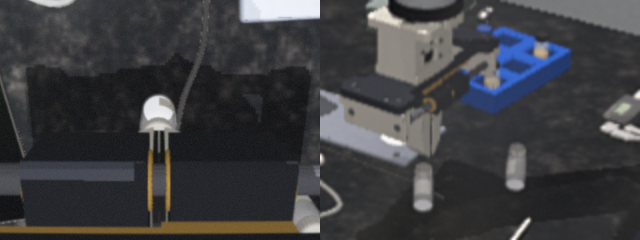

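The crop shows the fingers shut with vial A apparently undisturbed: side (321,323), same as before. The fingertips look to be above or behind the cap. I'll compare projections of the TCP and the vial.

```bash
python3 - <<'E'
from h import *
b=cam("side");t=cam("top");s=bot.get_state();p=np.array(s["tcp_pos"]);print(p)
print("side tcp",proj(b,[p,p+[0,0,.04],[.512,.185,.052],[.512,.185,0]]).round(1))
print("top",proj(t,[p,[.512,.185,.052]]).round(1))
cv2.imwrite("pics/w4.png",np.hstack([cv2.resize(b["im"][250:350,275:375],(400,400),interpolation=cv2.INTER_CUBIC),cv2.resize(t["im"][220:290,270:340],(400,400),interpolation=cv2.INTER_CUBIC)]))
E
```

```text
[0.51263588 0.18323267 0.02960481]
side tcp [[320.7 321.4]
 [321.  305.6]
 [320.6 313.1]
 [320.3 333.3]]
top [[295.  259.3]
 [294.1 259.1]]
```

View pics/w4.png

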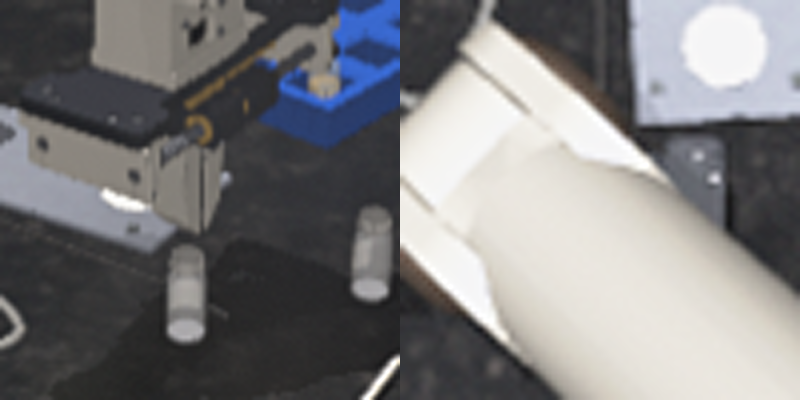

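The crop shows the shut fingertips at side (325,308), while the reported TCP should appear at (321,321). The real tips look about 30 mm above the reported TCP. I'll check this against the wrist camera.

```bash
python3 - <<'E'
from h import *
print("grip_depth",bot.grip_depth)
c=cam("wrist");s=bot.get_state();p=np.array(s["tcp_pos"])
for z in (0,.02,.03,.04): print(z,proj(c,[p+[.0095,0,z],p+[-.0095,0,z]]).round(1).tolist())
im=c["im"]; m=(im[40:160,420:560].min(2)>225).astype(np.uint8);n,l,st,ce=cv2.connectedComponentsWithStats(m); i=1+st[1:,4].argmax();print(st[i])
d=np.array([.6130,.0855,.008]);print(proj(c,[d+[0,.022,0],d-[0,.022,0]]).round(1))
# brightness profile down the finger seam column
g=im[250:390:4,300:337].astype(int).mean(2).round().astype(int)
for k in range(0,len(g),2): print(250+8*k//2, g[k,::6])
E
```

```text
grip_depth 0.0188
0 [[318.0, 256.1], [317.8, 286.2]]
0.02 [[317.9, 267.2], [317.7, 300.1]]
0.03 [[317.9, 273.6], [317.7, 308.1]]
0.04 [[317.8, 280.8], [317.6, 316.9]]
[    0     0   140   120 16426]
[[448.1  97.7]
 [521.5  99.3]]
250 [ 27 110 228 221 151  98  29]
258 [ 24 228 229 230 231 159  36]
266 [ 47 227 238 224 236 226  78]
274 [ 96 145 198 210 197 135 117]
282 [ 79  82 133  99  99  82  80]
290 [ 32  28 129  95  75  29  26]
298 [ 28  29 122  97  59  26  28]
306 [31 27 65 28 39 47 29]
314 [39 34 71 52 56 61 40]
322 [41 39 87 74 75 67 43]
330 [42 39 89 86 86 72 41]
338 [37 43 91 81 84 72 41]
346 [38 39 74 46 45 67 39]
354 [40 40 70 35 40 66 42]
362 [43 39 66 46 33 34 38]
370 [40 38 71 41 44 37 45]
378 [87 85 91 86 88 86 86]
386 [28 28 27 27 26 27 29]
```

The wrist view agrees: the tip edge is at row 281, about 35 mm above the stated TCP, so the fingers closed over the cap. I'll open, go down another 24 mm and close. That's safe for the bench either way.

```bash
python3 shift.py '[0,0,0,0,0,0,0,0,0,0,0,0,0,0,0,0,0,0,0,0,0,0,0,0,0,0,0,0,0,0,0,0,0,0,0,0,0,0,0,0,0,0]' 0.05
python3 shift.py '[0,0,0.008,0,0,0,0,0,0.008,0,0,0,0,0,0.008,0,0,0,0,0,0,0,0,0]'
python3 shift.py '[0,0,0,0,0,0,0,0,0,0,0,0,0,0,0,0,0,0,0,0,0,0,0,0,0,0,0,0,0,0,0,0,0,0,0,0]' 0
```

```text
t: 8.05
tcp_pos: [0.5127, 0.1833, 0.0296]
orientation: [[1.0, 0.006, 0.0], [0.006, -1.0, 0.0], [0.0, -0.0, -1.0]]
wrist_force: [-0.1, -0.2, 0.3]
width: 0.0488
gripper_force: 0.0
t: 8.45
tcp_pos: [0.5113, 0.1827, 0.004]
orientation: [[1.0, 0.006, -0.003], [0.006, -1.0, -0.001], [-0.003, 0.001, -1.0]]
wrist_force: [-0.3, 0.1, -1.1]
width: 0.0501
gripper_force: 0.0
t: 9.05
tcp_pos: [0.5129, 0.1833, 0.0059]
orientation: [[1.0, 0.006, 0.001], [0.006, -1.0, 0.0], [0.001, -0.0, -1.0]]
wrist_force: [0.1, -0.2, 0.8]
width: 0.0193
gripper_force: 30.0
```

It has gripped at 19 mm, which is the cap, with 30 N. I'll carry it to cell 5.

```bash
python3 shift.py '[0,0,-0.01,0,0,0,0,0,-0.025,0,0,0,0,0,-0.03,0,0,0,0,0,-0.03,0,0,0,0,0,-0.02,0,0,0]'
python3 shift.py '[0,0.022,0,0,0,0,0,0.04,0,0,0,0,0,0.04,0,0,0,0,0,0.04,0,0,0,0,0,0.04,0,0,0,0,0,0.04,0,0,0,0,0,0.04,0,0,0,0,0.02,0,0,0,0,0]'
python3 shift.py '[0.034,0,0,0,0,0,0.034,0,0,0,0,0,0.034,0,0,0,0,0,0,0,0,0,0,0,0,0,0,0,0,0,0,0,0,0,0,0]'
python3 - <<'E'
from h import *
a=cam("wrist");s=bot.get_state();print(s["tcp_pos"],s["width"])
cv2.imwrite("pics/w5.png",a["im"])
# cell5 expected centre, top at z=.029, corner projections
th=np.radians(-7.1);ct=np.array([.5991,-.1342]);R=np.array([[np.cos(th),-np.sin(th)],[np.sin(th),np.cos(th)]])
print(proj(a,[np.r_[ct+R@[x,y],.029] for x,y in((.048,.078),(.048,.042),(.012,.078),(.012,.042),(.061,.091),(.061,-.091),(-.061,.091))]).round(1).tolist())
E
```

```text
t: 9.55
tcp_pos: [0.5134, 0.1839, 0.1234]
orientation: [[1.0, 0.006, 0.002], [0.006, -1.0, 0.001], [0.002, -0.001, -1.0]]
wrist_force: [-1.1, -0.1, -0.4]
width: 0.0191
gripper_force: 30.0
t: 10.35
tcp_pos: [0.5315, -0.0875, 0.1205]
orientation: [[1.0, -0.004, -0.003], [-0.004, -1.0, -0.005], [-0.003, 0.005, -1.0]]
wrist_force: [0.5, -0.2, -0.6]
width: 0.0189
gripper_force: 30.0
t: 10.95
tcp_pos: [0.6349, -0.0779, 0.1206]
orientation: [[1.0, 0.006, -0.001], [0.006, -1.0, -0.0], [-0.001, 0.0, -1.0]]
wrist_force: [-0.5, -0.8, -0.7]
width: 0.0192
gripper_force: 30.0
[ 0.63493631 -0.07807992  0.1207659 ] 0.01933178902688979
[[300.1, 209.6], [342.9, 215.1], [295.2, 250.8], [336.7, 256.0], [286.2, 192.0], [500.4, 220.5], [272.1, 325.1]]
```

View pics/w5.png

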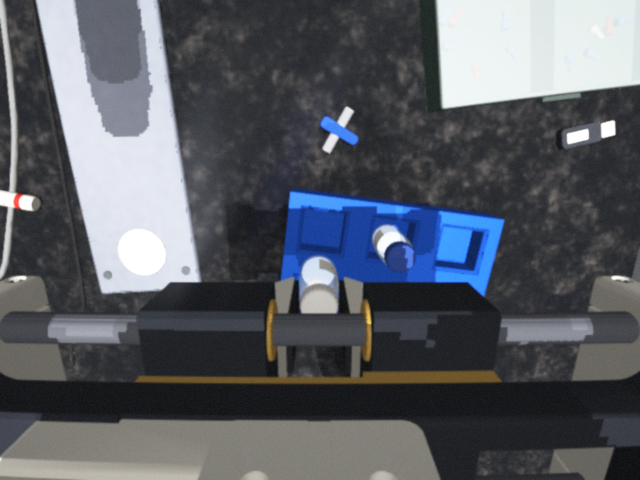

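The wrist view shows vial A held just beside cell 5. The crate's rear corners are at (290,192) and (503,218), against predictions of (286,192) and (500,220), so I'll shift +3 mm in x and −3 mm in y, then lower.

```bash
python3 shift.py '[0.003,0.003,0.025,0,0,0,0,0,0.03,0,0,0,0,0,0.02,0,0,0,0,0,0.015,0,0,0,0,0,0.012,0,0,0,0,0,0.007,0,0,0,0,0,0,0,0,0,0,0,0,0,0,0]'
```

```text
t: 11.8
tcp_pos: [0.6399, -0.0809, 0.0124]
orientation: [[1.0, 0.006, 0.001], [0.006, -1.0, -0.0], [0.001, 0.0, -1.0]]
wrist_force: [0.5, 0.6, 0.0]
width: 0.0193
gripper_force: 30.0
```

```bash
python3 shift.py '[0,0,0.0015,0,0,0,0,0,0,0,0,0]'
python3 shift.py '[0,0,0,0,0,0,0,0,0,0,0,0,0,0,0,0,0,0,0,0,0,0,0,0,0,0,0,0,0,0]' 0.038
python3 shift.py '[0,0,-0.01,0,0,0,0,0,-0.02,0,0,0,0,0,-0.03,0,0,0,0,0,-0.03,0,0,0,0,0,-0.03,0,0,0,-0.03,-0.03,0,0,0,0,-0.03,-0.03,0,0,0,0,0,0,0,0,0,0]'
python3 - <<'E'
from h import *
a=cam("wrist");s=bot.get_state();print(s["tcp_pos"],s["width"])
p=proj(a,[[.638,-.0805,.056],[.638,-.0805,.004],[.4477,.0926,.052]]);print(p)
cv2.imwrite("pics/w6.png",a["im"][60:330,260:640])
E
```

```text
t: 12.0
tcp_pos: [0.6398, -0.081, 0.0108]
orientation: [[1.0, 0.006, 0.001], [0.006, -1.0, -0.0], [0.001, 0.0, -1.0]]
wrist_force: [-0.8, 0.2, -0.5]
width: 0.0191
gripper_force: 30.0
t: 12.5
tcp_pos: [0.6392, -0.081, 0.0102]
orientation: [[1.0, 0.006, 0.0], [0.006, -1.0, 0.0], [0.0, -0.0, -1.0]]
wrist_force: [-0.3, -0.1, 0.4]
width: 0.0377
gripper_force: 0.0
t: 13.3
tcp_pos: [0.5748, -0.0155, 0.1311]
orientation: [[1.0, 0.014, -0.002], [0.014, -1.0, 0.001], [-0.002, -0.001, -1.0]]
wrist_force: [0.4, 0.8, 0.2]
width: 0.0378
gripper_force: 0.0
[ 0.57721826 -0.01850322  0.13129053] 0.03770979293416892
[[405.19761494 159.9916405 ]
 [391.50867485 158.1068739 ]
 [198.43667557 371.10383588]]
```

View pics/w6.png

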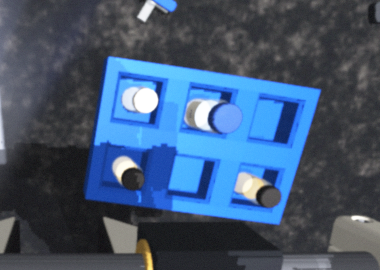

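Vial A stands upright in cell 5, with its cap at full-image (404,160) against a predicted (405,160). The blue cap is at about (485,177). Next is B.

```bash
python3 shift.py '[-0.032,-0.027,0,0,0,0,-0.032,-0.027,0,0,0,0,-0.032,-0.027,0,0,0,0,-0.031,-0.027,0,0,0,0,0,0,0,0,0,0,0,0,0,0,0,0,0,0,0,0,0,0]' 0.06
python3 - <<'E'
from h import *
c=cam("wrist");s=bot.get_state();print(s["tcp_pos"],s["width"],proj(c,[.45,.09,.052]))
r=c["im"][190:290,270:370]
m=(r.min(2)>150).astype(np.uint8);n,l,st,ce=cv2.connectedComponentsWithStats(m)
for i in range(1,n):
  if st[i,4]>80: print(st[i]+[270,190,0,0,0],onz(c,ce[i]+[270,190],.052).round(4))
E
```

```text
t: 14.05
tcp_pos: [0.453, 0.0849, 0.1307]
orientation: [[1.0, 0.004, 0.002], [0.004, -1.0, -0.0], [0.002, 0.0, -1.0]]
wrist_force: [0.1, -0.3, -0.1]
width: 0.0599
gripper_force: 0.0
[0.45284049 0.08479189 0.13045481] 0.05986735124186972 [[311.82424235 242.39236891]]
[302 224  22  30 548] [0.4534 0.0895 0.052 ]
```

```bash
python3 shift.py '[-0.0023,-0.0045,0.03,0,0,0,0,0,0.035,0,0,0,0,0,0.03,0,0,0,0,0,0.02,0,0,0,0,0,0.0095,0,0,0,0,0,0,0,0,0]'
python3 shift.py '[0,0,0,0,0,0,0,0,0,0,0,0,0,0,0,0,0,0,0,0,0,0,0,0,0,0,0,0,0,0,0,0,0,0,0,0,0,0,0,0,0,0,0,0,0,0,0,0]' 0
```

```text
t: 14.7
tcp_pos: [0.4485, 0.0898, 0.0045]
orientation: [[1.0, 0.005, -0.002], [0.005, -1.0, 0.0], [-0.002, -0.0, -1.0]]
wrist_force: [-0.1, -0.3, 0.1]
width: 0.0599
gripper_force: 0.0
t: 15.5
tcp_pos: [0.4492, 0.0903, 0.0059]
orientation: [[1.0, 0.006, 0.001], [0.006, -1.0, -0.0], [0.001, 0.0, -1.0]]
wrist_force: [-0.5, -1.6, 3.9]
width: 0.0191
gripper_force: 30.0
```

```bash
python3 shift.py '[0,0,-0.01,0,0,0,0,0,-0.025,0,0,0,0,0,-0.03,0,0,0,0,0,-0.03,0,0,0,0,0,-0.02,0,0,0,0.01,0.021,0,0,0,0]'
python3 shift.py '[0.02,0.035,0,0,0,0,0.023,0.0385,0,0,0,0,0.023,0.0385,0,0,0,0,0.023,0.0385,0,0,0,0,0.023,0.0385,0,0,0,0,0.023,0.0385,0,0,0,0,0.023,0.0385,0,0,0,0,0.0035,0.004,0,0,0,0]'
python3 shift.py '[0,0,0,0,0,0,0,0,0,0,0,0,0,0,0,0,0,0]'
python3 - <<'E'
from h import *
a=cam("wrist");s=bot.get_state();print(s["tcp_pos"],s["width"])
h=cv2.cvtColor(a["im"],cv2.COLOR_BGR2HSV); m=cv2.inRange(h,(105,150,60),(125,255,255))
k=cv2.findContours(m,0,1)[0];k=max(k,key=cv2.contourArea)[:,0];print(cv2.boundingRect(k))
L=k[(k[:,0]-k[:,1]).argmin()],k[(k[:,0]+k[:,1]).argmin()],k[(k[:,0]-k[:,1]).argmax()]
for p in L: print(p,onz(a,p.astype(float),.029))
th=np.radians(-7.1);ct=np.array([.6008,-.1365]);R=np.array([[np.cos(th),-np.sin(th)],[np.sin(th),np.cos(th)]])
for x,y in((.061,.091),(.061,-.091)): print(ct+R@[x,y],proj(a,np.r_[ct+R@[x,y],.029]))
E
```

```text
t: 16.1
tcp_pos: [0.4603, 0.0727, 0.124]
orientation: [[1.0, 0.011, 0.005], [0.011, -1.0, 0.001], [0.005, -0.001, -1.0]]
wrist_force: [1.2, -0.7, -0.0]
width: 0.0191
gripper_force: 30.0
t: 16.9
tcp_pos: [0.6232, -0.2074, 0.1202]
orientation: [[1.0, -0.002, 0.001], [-0.002, -1.0, -0.002], [0.001, 0.002, -1.0]]
wrist_force: [-0.8, -0.7, -0.8]
width: 0.0191
gripper_force: 30.0
t: 17.2
tcp_pos: [0.6217, -0.1972, 0.1209]
orientation: [[1.0, 0.009, -0.0], [0.009, -1.0, 0.001], [-0.0, -0.001, -1.0]]
wrist_force: [0.3, 0.6, -0.2]
width: 0.0186
gripper_force: 30.0
[ 0.62175953 -0.19753911  0.12098047] 0.0193387466359825
(144, 172, 222, 134)
[144 304] [ 0.55579554 -0.03988645  0.029     ]
[145 174] [ 0.67167877 -0.05491149  0.029     ]
[365 203] [ 0.64912479 -0.23572447  0.029     ]
[ 0.67257998 -0.05373748] [[143.46724149 172.88128882]]
[ 0.65008451 -0.2343419 ] [[363.3814096  201.83045639]]
```

```bash
python3 shift.py '[0.0005,0.0025,0.025,0,0,0,0,0,0.03,0,0,0,0,0,0.02,0,0,0,0,0,0.015,0,0,0,0,0,0.012,0,0,0,0,0,0.0065,0,0,0,0,0,0,0,0,0,0,0,0.0015,0,0,0]'
python3 shift.py '[0,0,0,0,0,0,0,0,0,0,0,0]'
```

```text
t: 18.05
tcp_pos: [0.6236, -0.2021, 0.0116]
orientation: [[1.0, 0.006, 0.002], [0.006, -1.0, -0.0], [0.002, 0.0, -1.0]]
wrist_force: [0.6, -0.9, 0.4]
width: 0.0185
gripper_force: 30.0
t: 18.25
tcp_pos: [0.6233, -0.2023, 0.0114]
orientation: [[1.0, 0.006, 0.001], [0.006, -1.0, -0.0], [0.001, 0.0, -1.0]]
wrist_force: [-0.3, -0.6, -0.0]
width: 0.0191
gripper_force: 30.0
```

```bash
python3 shift.py '[0,0,0.001,0,0,0,0,0,0,0,0,0]'
python3 shift.py '[0,0,0,0,0,0,0,0,0,0,0,0,0,0,0,0,0,0,0,0,0,0,0,0,0,0,0,0,0,0]' 0.038
python3 shift.py '[0,0,-0.01,0,0,0,0,0,-0.02,0,0,0,0,0,-0.03,0,0,0,0,0,-0.03,0,0,0,0,0,-0.03,0,0,0,-0.03,-0.02,0,0,0,0,-0.03,-0.02,0,0,0,0,0,0,0,0,0,0]'
python3 shift.py '[0,0,0,0,0,0,0,0,0,0,0,0,0,0,0,0,0,0]'
python3 - <<'E'
from h import *
a=cam("wrist");s=bot.get_state();print(s["tcp_pos"],s["width"])
cv2.imwrite("pics/w7.png",a["im"])
h=cv2.cvtColor(a["im"],cv2.COLOR_BGR2HSV)
for nm,P in(("B",[.6226,-.2005,.056]),("A",[.638,-.0805,.056]),("blue",[.6305,-.1405,.068])):
    u=proj(a,P)[0].round().astype(int);print(nm,u)
    x0,y0=u-30; r=a["im"][y0:y0+60,x0:x0+60];hh=h[y0:y0+60,x0:x0+60]
    m=(r.min(2)>170).astype(np.uint8) if nm!="blue" else cv2.inRange(hh,(105,80,40),(130,205,185))
    n,l,st,ce=cv2.connectedComponentsWithStats(m)
    for i in range(1,n):
        if st[i,4]>60: print("  ",st[i]+[x0,y0,0,0,0],onz(a,ce[i]+[x0,y0],P[2]).round(4))
E
```

```text
t: 18.45
tcp_pos: [0.6231, -0.2023, 0.0101]
orientation: [[1.0, 0.006, 0.001], [0.006, -1.0, -0.0], [0.001, 0.0, -1.0]]
wrist_force: [0.5, 0.4, 1.1]
width: 0.0191
gripper_force: 30.0
t: 18.95
tcp_pos: [0.6226, -0.202, 0.0095]
orientation: [[1.0, 0.006, -0.0], [0.006, -1.0, 0.0], [-0.0, -0.0, -1.0]]
wrist_force: [-0.9, 0.1, -0.8]
width: 0.0383
gripper_force: 0.0
t: 19.75
tcp_pos: [0.5583, -0.159, 0.1301]
orientation: [[1.0, 0.01, -0.004], [0.01, -1.0, 0.0], [-0.004, -0.0, -1.0]]
wrist_force: [-0.4, -0.4, 0.2]
width: 0.0377
gripper_force: 0.0
t: 20.05
tcp_pos: [0.5635, -0.1632, 0.1299]
orientation: [[1.0, 0.005, 0.001], [0.005, -1.0, -0.0], [0.001, 0.0, -1.0]]
wrist_force: [-0.2, -0.6, 0.5]
width: 0.0378
gripper_force: 0.0
[ 0.56326855 -0.16307256  0.12971278] 0.03813079000995753
B [368 165]
   [352 151  31  27 646] [ 0.6232 -0.1999  0.056 ]
A [208 143]
   [198 131  39  26 769] [ 0.6376 -0.086   0.056 ]
blue [287 154]
```

View pics/w7.png

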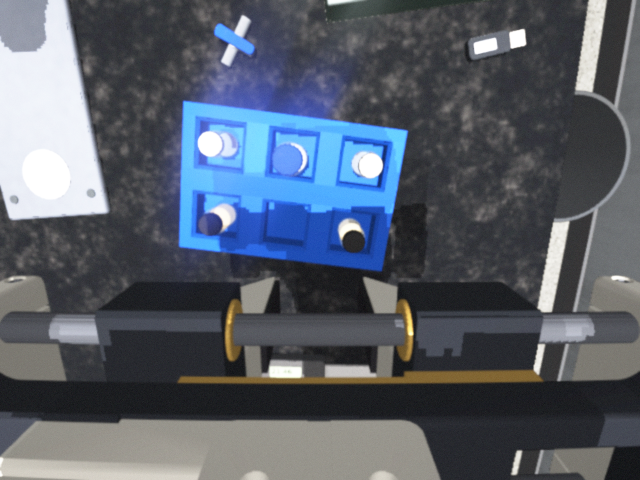

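Both white caps now show in cells 5 and 3, at (210,144) and (367,165). The blue cap is in cell 4 at about (287,160), and the disc is at (46,174). I'll compute the blue vial and disc positions.

```bash
python3 - <<'E'
from h import *
a=cam("wrist");s=bot.get_state();print(s["tcp_pos"],np.round(s["orientation"],4).tolist())
h=cv2.cvtColor(a["im"],cv2.COLOR_BGR2HSV)
print(h[160,288],h[125,265],h[145,288],h[170,280])
x0,y0=260,130
r=h[y0:y0+60,x0:x0+60]; c0=h[160,288].astype(int)
m=(np.abs(r.astype(int)-c0)<[10,50,45]).all(2).astype(np.uint8)
n,l,st,ce=cv2.connectedComponentsWithStats(m)
for i in range(1,n):
    if st[i,4]>60: print(st[i]+[x0,y0,0,0,0],ce[i]+[x0,y0],onz(a,ce[i]+[x0,y0],.068).round(4))
print("eye",onz(a,(287.,160.),.068))
m=(a["im"][130:215,0:95].min(2)>235).astype(np.uint8);n,l,st,ce=cv2.connectedComponentsWithStats(m);i=1+st[1:,4].argmax();print("disc",st[i],onz(a,ce[i]+[0,130],.008))
E
```

```text
[ 0.56309152 -0.16289046  0.12957575] [[1.0, 0.0053, 0.0004], [0.0053, -1.0, 0.0003], [0.0004, -0.0003, -1.0]]
[109 145 253] [ 98 130 255] [111 147 249] [110 151 251]
[ 260  130   60   60 2968] [289.7833558 160.1856469] [ 0.6259 -0.1424  0.068 ]
eye [ 0.6259795  -0.14038343  0.068     ]
disc [   0    0   95   85 6015] [0.61944832 0.0784959  0.008     ]
```

```bash
python3 shift.py '[0.021,-0.0076,0,0,0,0,0.021,-0.0076,0,0,0,0,0.0205,-0.0075,0,0,0,0,0,0,0,0,0,0,0,0,0,0,0,0,0,0,0,0,0,0,0,0,0,0,0,0]' 0.042
python3 - <<'E'
from h import *
a=cam("wrist");s=bot.get_state();print(s["tcp_pos"],s["width"])
im=a["im"];h=cv2.cvtColor(im,cv2.COLOR_BGR2HSV)
print(proj(a,[[.626,-.1404,.068],[.6145,-.1404,.068],[.6375,-.1404,.068],[.638,-.0805,.056],[.6226,-.2005,.056]]).round(1).tolist())
for v in range(195,300,6): print(v,h[v,318].tolist(),end=" ")
print()
for u in range(280,360,6): print(u,h[232,u].tolist(),end=" ")
E
```

```text
t: 20.85
tcp_pos: [0.6239, -0.1403, 0.1295]
orientation: [[1.0, 0.005, -0.001], [0.005, -1.0, -0.001], [-0.001, 0.001, -1.0]]
wrist_force: [-0.9, 0.5, -0.1]
width: 0.0418
gripper_force: 0.0
[ 0.62406001 -0.1402974   0.129622  ] 0.04215964970892325
[[318.2, 241.5], [318.1, 255.9], [318.2, 226.8], [242.2, 222.6], [393.3, 242.1]]
195 [107, 190, 251] 201 [108, 196, 246] 207 [106, 183, 252] 213 [109, 33, 224] 219 [105, 4, 254] 225 [114, 115, 102] 231 [113, 169, 128] 237 [112, 172, 123] 243 [111, 179, 124] 249 [112, 171, 122] 255 [112, 201, 141] 261 [111, 212, 153] 267 [111, 214, 151] 273 [111, 212, 154] 279 [111, 211, 155] 285 [111, 211, 152] 291 [111, 211, 152] 297 [111, 213, 145] 
280 [112, 203, 157] 286 [112, 210, 154] 292 [111, 209, 156] 298 [111, 209, 127] 304 [107, 23, 177] 310 [112, 172, 126] 316 [113, 167, 127] 322 [112, 175, 124] 328 [112, 169, 119] 334 [112, 154, 157] 340 [112, 218, 130] 346 [112, 204, 159] 352 [111, 212, 154] 358 [112, 210, 154]
```

```bash
python3 shift.py '[0.0035,0.0015,0.03,0,0,0,0,0,0.03,0,0,0,0,0,0.025,0,0,0,0,0,0.015,0,0,0,0,0,0.012,0,0,0,0,0,0.0075,0,0,0,0,0,0.003,0,0,0,0,0,0,0,0,0]'
python3 shift.py '[0,0,0,0,0,0,0,0,0,0,0,0,0,0,0,0,0,0,0,0,0,0,0,0,0,0,0,0,0,0,0,0,0,0,0,0]' 0
```

```text
t: 21.7
tcp_pos: [0.6287, -0.1409, 0.0075]
orientation: [[1.0, 0.006, 0.001], [0.006, -1.0, -0.0], [0.001, 0.0, -1.0]]
wrist_force: [-0.3, 0.6, 1.3]
width: 0.0418
gripper_force: 0.0
t: 22.3
tcp_pos: [0.629, -0.1409, 0.0078]
orientation: [[1.0, 0.006, 0.001], [0.006, -1.0, -0.0], [0.001, 0.0, -1.0]]
wrist_force: [0.5, -0.1, 4.4]
width: 0.026
gripper_force: 30.0
```

The width is 26–27 mm at 30 N, so the blue vial is held by its body. I'll lift it, retreat, cross over, then yaw and tilt.

```bash
python3 shift.py '[0,0,-0.015,0,0,0,0,0,-0.03,0,0,0,0,0,-0.035,0,0,0,0,0,-0.035,0,0,0,0,0,-0.04,0,0,0,0,0,-0.037,0,0,0,-0.035,0,0,0,0,0,-0.035,0,0,0,0,0]'
python3 shift.py '[0,0.0,0,0,0,0,0,-0.038,0,0,0,0,0,-0.038,0,0,0,0,0,-0.038,0,0,0,0,0,-0.038,0,0,0,0,0,-0.038,0,0,0,0,0,-0.038,0,0,0,0,0,0,0,0,0,-3.6]'
python3 shift.py '[0,0,0,0,5,0,0,0,0,0,7,0,0,0,0,0,7,0,0,0,0,0,7,0,0,0,0,0,4,0,0,0,0,0,0,0,0,0,0,0,0,0,0,0,0,0,0,0]'
```

```text
t: 23.1
tcp_pos: [0.5587, -0.1406, 0.2011]
orientation: [[1.0, 0.007, 0.003], [0.007, -1.0, -0.0], [0.003, 0.0, -1.0]]
wrist_force: [-0.5, -0.5, -1.0]
width: 0.0263
gripper_force: 30.0
t: 23.9
tcp_pos: [0.5561, 0.0951, 0.2004]
orientation: [[0.997, 0.08, 0.001], [0.079, -0.997, 0.004], [0.001, -0.004, -1.0]]
wrist_force: [0.2, 0.9, -0.2]
width: 0.0261
gripper_force: 30.0
t: 24.7
tcp_pos: [0.5588, 0.0873, 0.2005]
orientation: [[0.864, 0.069, 0.5], [0.059, -0.998, 0.035], [0.501, -0.001, -0.866]]
wrist_force: [0.5, -0.1, -1.1]
width: 0.0263
gripper_force: 30.0
```

```bash
python3 shift.py '[0.01,0.001,0.012,0,0,0,0.015,0.0017,0.018,0,0,0,0.015,0.0017,0.018,0,0,0,0.0074,0.0007,0.008,0,0,0,0,0,0,0,0,0,0,0,0,0,0,0,0,0,0,0,0,0]'
python3 - <<'E'
from h import *
b=cam("side");t=cam("top");w=cam("wrist");s=bot.get_state();p=np.array(s["tcp_pos"]);R=np.array(s["orientation"]);print(p,R.round(3).tolist(),s["width"],s["gripper_force"])
u=-R[:,2]; mid=p+.028*u;print("mid",mid)
cap=mid+.032*u; base=mid-.032*u
for n,c in(("side",b),("top",t),("wrist",w)):
    print(n,proj(c,[cap,mid,base,mid+.0255*u,[.744,.095,.275]]).round(1).tolist())
    h=cv2.cvtColor(c["im"],cv2.COLOR_BGR2HSV); q=proj(c,mid)[0].astype(int)
    x0,y0=np.maximum(q-35,0); r=h[y0:y0+70,x0:x0+70]
    m=cv2.inRange(r,(105,110,30),(122,255,255));k,l,st,ce=cv2.connectedComponentsWithStats(m)
    for i in range(1,k):
        if st[i,4]>8: print("  ",st[i]+[x0,y0,0,0,0],(ce[i]+[x0,y0]).round(1))
m=(t["im"][200:245,300:345].min(2)>225).astype(np.uint8);n,l,st,ce=cv2.connectedComponentsWithStats(m);print(st[1:])
E
```

```text
t: 25.4
tcp_pos: [0.6256, 0.0866, 0.1746]
orientation: [[0.864, 0.069, 0.499], [0.06, -0.998, 0.034], [0.5, 0.0, -0.866]]
wrist_force: [0.3, 0.3, 0.1]
width: 0.0258
gripper_force: 30.0
[0.62580341 0.08627334 0.17484298] [[0.864, 0.069, 0.499], [0.06, -0.998, 0.034], [0.501, 0.001, -0.866]] 0.02628216795964478 29.959915280342102
mid [0.61182109 0.08532529 0.19908336]
side [[315.8, 214.8], [309.6, 224.9], [303.7, 234.7], [314.5, 216.9], [261.5, 184.0]]
   [340 251   4   8  23] [342. 255.]
   [309 256  12   3  25] [315.1 257.3]
top [[329.0, 224.5], [328.4, 219.9], [327.9, 215.4], [328.9, 223.6], [325.3, 166.2]]
   [325 226   7   3  14] [328.1 226.6]
wrist [[317.7, 317.8], [317.9, 289.1], [318.0, 268.7], [317.7, 311.1], [316.4, -53.9]]
   [295 291  49  23 862] [318.8 303.8]
[[24 17  7  4 21]
 [33 24  1  1  1]
 [ 3 26  2  1  2]
 [10 32  4  2  8]
 [20 32  2  1  2]
 [10 35 14 10 76]
 [24 42  8  3 11]
 [34 42  6  3  9]]
```

```bash
python3 - <<'E'
from h import *
w=cam("wrist");t=cam("top");b=cam("side");s=bot.get_state();p=np.array(s["tcp_pos"]);R=np.array(s["orientation"]);u=-R[:,2];x=R[:,0];mid=p+.028*u
print("cap low/top front edge, base front edge",proj(w,[mid+.019*u+.0115*x,mid+.032*u+.0115*x,mid-.032*u+.0135*x]).round(1).tolist())
h=cv2.cvtColor(w["im"],cv2.COLOR_BGR2HSV)
for v in range(225,316,5): print(v,h[v,318].tolist(),end=" ")
print()
for c,n in((t,"top"),(b,"side")):
  for nm,P in(("A",[.638,-.0805,.056]),("B",[.6226,-.2005,.056])):
    q=proj(c,P)[0].round().astype(int);x0,y0=q-8;r=c["im"][y0:y0+16,x0:x0+16]
    m=(r.min(2)>160).astype(np.uint8);k,l,st,ce=cv2.connectedComponentsWithStats(m)
    print(n,nm,q,[(st[i,4],(ce[i]+[x0,y0]).round(1).tolist()) for i in range(1,k)])
# vial bottom in side view vs first picture
import pickle
s0=pickle.load(open("c0.pkl","rb"))["side"]["im"]
d=cv2.absdiff(s0,b["im"]).max(2)
for v in range(224,250,2): print(v,d[v,290:325:2])
E
```

```text
cap low/top front edge, base front edge [[318.0, 281.4], [317.9, 292.7], [318.1, 247.1]]
225 [111, 14, 245] 230 [110, 12, 245] 235 [110, 13, 244] 240 [113, 12, 245] 245 [110, 12, 246] 250 [109, 11, 246] 255 [108, 5, 251] 260 [102, 5, 251] 265 [105, 4, 251] 270 [105, 2, 254] 275 [105, 2, 255] 280 [105, 2, 255] 285 [105, 2, 255] 290 [108, 34, 231] 295 [112, 176, 161] 300 [112, 172, 228] 305 [111, 155, 243] 310 [112, 162, 223] 315 [126, 23, 111] 
top A [383 217] [(np.int32(34), [382.1, 218.1])]
top B [423 223] [(np.int32(41), [421.4, 223.5])]
side A [337 254] [(np.int32(15), [337.0, 254.0]), (np.int32(1), [337.0, 261.0])]
side B [363 241] [(np.int32(1), [355.0, 234.0]), (np.int32(12), [363.8, 240.9])]
224 [ 3  0  0  1  0  1  2 48 16  4 60 65 36 31 29  4  2  1]
226 [ 2  0  1  1  2  2  1 24 18 13  6 24 30 47  3  3  1  2]
228 [ 2  1  1  1  1  3 15 32 24 23  7 18  8 33  4  2  2  2]
230 [ 1  1  2  1  2  4 33 20 31 23 29  6 41  4  2  1  2  1]
232 [ 1  1  3  3  3  7 34 16 21 25 24 41  1  2  1  2  1  2]
234 [ 1  1  1  1  2 12 49  9 19 31 30 27  4  1  2  2  3  2]
236 [  3   0   2   2   1   2  98 110  70  29  38   3   3   2   2   1   1   3]
238 [ 3  0  2  0  2  2  3 61 87 77  3  1  2  2  1  1  1  2]
240 [2 0 2 1 1 2 1 4 1 3 0 1 1 0 1 2 0 1]
242 [2 1 1 2 1 2 3 1 1 1 1 2 1 0 0 2 1 1]
244 [1 1 1 0 1 2 1 0 1 1 2 2 1 1 1 1 1 1]
246 [3 0 0 1 1 2 2 1 1 2 1 1 1 0 0 1 1 1]
248 [1 2 1 1 1 1 1 2 1 1 1 1 0 1 1 1 1 2]
```

The vial's bottom end and slope in the side view match the prediction within about 3 mm. Both strays are still in their cells and the grip is 30 N, so I'll hand in.

```bash
python3 shift.py '[0.002,0,0,0,0,0,0,0,0,0,0,0,0,0,0,0,0,0,0,0,0,0,0,0,0,0,0,0,0,0]'; python3 -c "
from workcell import bot, imaging, ticket
print(ticket.close_job())"
```

```text
t: 26.2
tcp_pos: [0.6279, 0.0865, 0.1753]
orientation: [[0.864, 0.069, 0.499], [0.06, -0.998, 0.034], [0.5, -0.0, -0.866]]
wrist_force: [0.6, -0.7, -0.1]
width: 0.026
gripper_force: 30.0
the job is handed in; nothing more can be done
None
```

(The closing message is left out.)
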